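Clamp the flat bar with the button-release lever

ROBOT

A 6-joint arm with a two-finger parallel gripper is mounted at the origin on the work surface; the furniture and walls round the work are solid. World frame = base frame: x ahead of the robot, y to its left, z up, the work surface at z = 0. Lengths are in m, angles in degrees, forces in N, time in s.
With the tool pointing down it reaches from about 0.3 to 0.75 m from the base axis. Payload 8.5 kg.
Tool frame: the origin (TCP) lies midway between the tips of the shut fingers; the grasp point (between the pads) lies 19 mm behind it; z points along the fingers, y is the direction in which the jaws open and shut (so a half turn about z gives the same grasp; the last joint's range is limited). The gripper opens to 85 mm and grips with 20 to 120 N. Pads are 22 mm wide; open, the fingers measure 114 mm over their backs; the gripper's body (76 mm by 85 mm) begins 54 mm behind the grasp point. The pads swing forward as they close: fully open they stand 13 mm farther back than shut.
Start: joints at [63.81, 21.807, 74.336, -0, 83.858, -12.336], TCP at [0.132, 0.534, 0.231] pointing down, gripper open.
Joint ranges: [-178.18, 178.18], [-50.72, 133.34], [12.68, 142.11], [-81.47, 261.47], [9.98, 163.14], [-165.26, 165.26]. Speed limits (degrees/s): [136.94, 136.94, 180, 180, 180, 180].

INTERFACE

Orientations are given as a 3x3 rotation matrix whose columns are the frame's x, y, z axes.
In Python, from rig import env gives the robot as it stands.
- The arm moves only by the shell command python3 -m inch 'ROWS' [FORCE]. ROWS is text: rows parted by semicolons, each of 5 numbers parted by spaces: the finger opening in mm, from 0 to 85.4, then the shift along the tool's x, y, z in mm, then the turn about the tool's z in degrees. In form: jaw dx dy dz turn; .... A call has 1 to 10 rows; each row is the pose to reach, as a shift and turn from the pose commanded when the call began, along the tool's axes at that moment; what a row does not reach only later rows make up. A row lasts 1/8 s, in which the tool goes at most 62.5 mm and 10.7 degrees, less where a joint would pass 70% of its speed; a pose out of reach is approached as far as the arm can. A call with a gripper value outside its range is refused whole. The fingers move at their own pace and stop on an object; FORCE is the grip in N (left out, the last holds). Time passes only in rows, so rows that repeat a pose let the fingers close. It gives the time, the measured TCP pose, the force and the opening at its end, in the units of the state.
- env.observe(): the state, without advancing time (a new reading comes with each control period).
- env.get_image(name): name is "scene" or "top" or "wrist"; returns a dict with "color" (384x512x3 uint8, blue, green, red), "range_z" (384x512 float32, m along the optical axis (not along the pixel's ray), 0 where there is no reading), "fov_y" (degrees; the focal length in pixels is half the picture's height over the tangent of half this angle, whatever the lens; pixels are square), "cx", "cy" (the principal point, pixels), "k1" (the pictures are not rectified: a ray, as slopes to the right and down, at radius r is drawn at 1 + k1 r^2 times it, then the intrinsics apply), "R" (3x3) and "t" (3): a world point X has camera coordinates R X + t. Camera axes: x right, y down, z forward; pixel columns grow to the right and rows downward; lengths in m; the calibration is good to about 2 mm. A picture is of the moment at which its call begins.
- env.close_job(): hands the job in, once; it reports no verdict.
The state is a dict: "time_s": time; "q": joint angles; "qvel": joint speeds; "joint_efforts": joint torques, N m; "position": TCP position; "tool_rot": TCP orientation; "ft_force": force on the tool from outside, world axes, zero at the start; "wrist_torque": the same for the moment, N m; "grip_width": finger opening in m.
Only numpy, scipy, OpenCV 4.12 (cv2) and the standard library are available. Lean on these libraries where they do the work, as an engineer would, in place of code of your own. Each camera call takes 0.05 s, during which the arm holds its last target.

TASK

Two hold-down lever clamps stand on the bench with their levers up; a drilled flat bar lies under the foot of one of them. Clamp that bar: press the release button in the top of that lever's grip, keep it pressed and swing the lever all the way down until its foot is home on the bar, then let go. Do not shift the bar, and leave the empty clamp's lever up.

Things in the scene. Friction and masses are not known exactly. Their poses are not given: they have to be found in the camera images.
- button_top (a point): centre of the top of the release button on the clamp holding the bar: a bare steel pad, 50 mm along the lever, 22 mm wide, 10 mm proud of a round black grip 32 mm thick. 190 mm from the hinge axis along the lever and 26 mm above the lever's centre line (18 mm when fully in). Axes: x along the lever from grip to hinge, y along the hinge pin, z out of the button (press along -z)
- clamp_hinge (a point): centre of the same lever's hinge pin, 75 mm above the bench. The clamp is fixed: grey base plate 210 x 90 mm, steel cheeks round the hinge, peg quadrant on its left side, anvil top 20 mm above the bench. Axes: z up, y along the pin, -x level from hinge to grip (roughly towards the robot). The grip spans 130 to 250 mm from the hinge and is clear all round
- lever (a joint): angle of that lever, rad: 0 = raised as at the start (40 degrees above level), growing as the grip goes down; 0.70 = level, rubber foot on the bar, where it stops. Pegs lock it unless the button is 5 mm in or more; if let out midway the lever catches at the next peg, 8 degrees apart. Button in, it swings against friction (about 6 N at the button) and stays where left
- button (a joint): stroke of that lever's button, m: 0 = out, 0.008 = fully in; it springs back. About 1.5 N starts it, 4 N holds it in. One push of 7 to 12 N on its top, following the grip's arc down, thus keeps the button in and swings the lever, until the foot stops it
- flat_bar: drilled flat steel bar offcut, 40 x 110 x 8 mm, loose on the anvil under the lever's foot, about square across the clamp. Origin at the centre of its underside, y along its length, z up
- spare_lever (a joint): the same angle for the lever of the other, identical but empty clamp, rad: 0 = raised. It stays up

How it is judged:
By the outcome, as a careful person would: the job done as asked, in the order asked, and still so for the second after the job is handed in, with the robot touching nothing.
It also fails if it takes over 32 s, if anything falls off the work surface, if the arm or the gripper's body presses on something with over 40 N, if the wrist force passes 120 N, or if a joint passes its speed limit or range.

## Working session

There is one attempt and no reset: what is moved stays moved. The work goes in short steps, Python scripts to look and compute and a shell command to move; the robot and the scene stay as the last step left them, time stands still between calls to the robot, and variables do not carry over. Pictures are saved under pics/ and viewed, and the job is handed in when it is done.

```bash
ls; mkdir -p pics; python3 - <<'E'
from rig import env
import cv2,numpy as np
np.set_printoptions(precision=4,suppress=True)
o=env.observe()
print(o)
for n in ("scene","top","wrist"):
    d=env.get_image(n); cv2.imwrite(f"pics/{n}0.png",d["color"]); np.savez(f"{n}0.npz",**d)
    print(n,{k:v for k,v in d.items() if k not in("color","range_z")}, (d["range_z"]>0).mean())
E
```

```text
pics
{'time_s': 0.0, 'q': array([ 63.811 ,  21.8418,  74.3848,  -0.0014,  83.8587, -12.338 ]), 'qvel': array([ 0.1112, -0.0343,  0.0196, -0.0342,  0.1229,  0.0877]), 'joint_efforts': array([ -0.0019, -44.8474, -23.1272,  -0.0004,   0.005 ,   0.    ]), 'position': array([0.1316, 0.5337, 0.2307]), 'tool_rot': array([[-0.9709,  0.2394, -0.0006],
       [ 0.2394,  0.9709, -0.0013],
       [ 0.0003, -0.0015, -1.    ]]), 'ft_force': array([-0.5942,  0.7709,  0.2016]), 'wrist_torque': array([0.0245, 0.033 , 0.0372]), 'grip_width': 0.0855585818805505}
scene {'fov_y': 54.78613213977964, 'cx': 252.176677276692, 'cy': 190.09382188607623, 'k1': -0.11701965376139428, 'R': array([[ 0.6561, -0.7547,  0.0049],
       [-0.5864, -0.5139, -0.6261],
       [ 0.4751,  0.4079, -0.7797]]), 't': array([-0.4081,  0.427 ,  0.691 ])} 0.9960174560546875
top {'fov_y': 54.140478286185974, 'cx': 252.05134744108946, 'cy': 189.7948637034931, 'k1': -0.11352889411691212, 'R': array([[ 0.019 , -0.9998, -0.0107],
       [-0.9843, -0.0168, -0.1759],
       [ 0.1757,  0.0138, -0.9843]]), 't': array([-0.0257,  0.5906,  0.9019])} 0.9961039225260416
wrist {'fov_y': 66.61915616993643, 'cx': 253.2980728193291, 'cy': 197.18811228813863, 'k1': -0.04485978858871772, 'R': array([[ 0.2386,  0.9711, -0.0027],
       [ 0.9173, -0.2244,  0.3289],
       [ 0.3188, -0.081 , -0.9443]]), 't': array([-0.5484, -0.0447,  0.3807])} 0.9960530598958334
```

View pics/scene0.png

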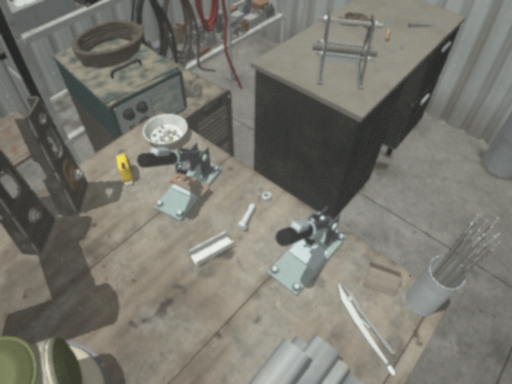

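View pics/top0.png

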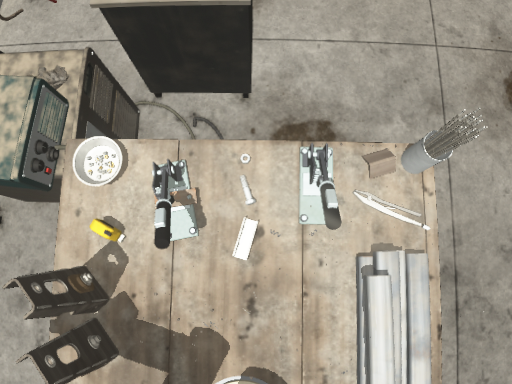

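View pics/wrist0.png

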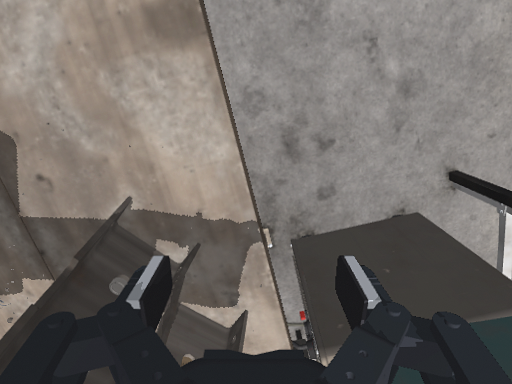

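```bash
python3 - <<'E'
import cv2,numpy as np
t=np.load("top0.npz")["color"]; s=np.load("scene0.npz")["color"]
a=cv2.resize(t[140:260,130:230],None,fx=4,fy=4.8,interpolation=3)
b=cv2.resize(t[140:260,275:375],None,fx=4,fy=4.8,interpolation=3)
cv2.imwrite("pics/topz.png",np.hstack([a,b]))
a=cv2.resize(s[130:230,130:230],None,fx=4,fy=4,interpolation=3)
b=cv2.resize(s[200:300,255:355],None,fx=4,fy=4,interpolation=3)
cv2.imwrite("pics/scz.png",np.hstack([a,b]))
E
```

```text
(no output)
```

View pics/topz.png

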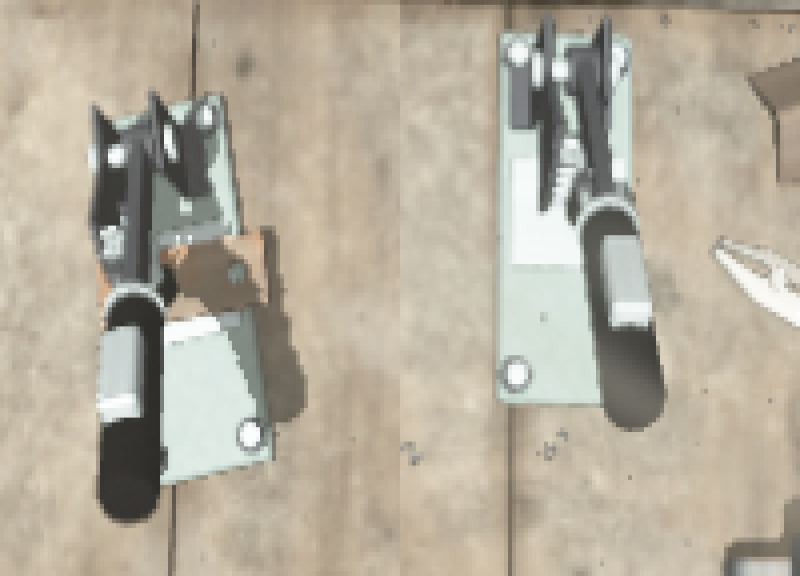

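View pics/scz.png

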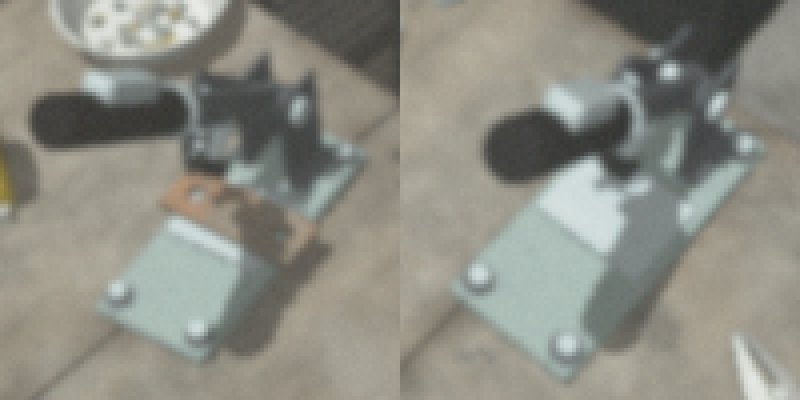

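The left clamp holds the rusty bar. In the top view its button is near pixel (160,217) and its hinge near (160,173). The right clamp is empty. Next I'll measure both from the depth data.

```bash
cat > h.py <<'E'
import numpy as np,cv2
np.set_printoptions(precision=4,suppress=True)
def K(d):
    f=192/np.tan(np.radians(d["fov_y"]/2)); return f,float(d["cx"]),float(d["cy"]),float(d["k1"])
def cloud(d):
    f,cx,cy,k1=K(d); h,w=d["range_z"].shape
    u,v=np.meshgrid(np.arange(w),np.arange(h)); x=(u-cx)/f;y=(v-cy)/f
    rd=np.hypot(x,y); r=rd.copy()
    for _ in range(20): r=rd/(1+k1*r*r)
    s=np.where(rd>0,r/np.maximum(rd,1e-9),1)
    z=d["range_z"]; P=np.stack([x*s*z,y*s*z,z],-1)
    return (P-d["t"])@d["R"]
def proj(d,X):
    f,cx,cy,k1=K(d); c=d["R"]@np.asarray(X)+d["t"]; p=c[:2]/c[2]; p=p*(1+k1*(p@p)); return p*f+[cx,cy]
E
python3 - <<'E'
from h import *
for n,(r0,r1,c0,c1) in (("top",(150,250,145,205)),("scene",(140,220,135,225))):
    d=np.load(n+"0.npz"); P=cloud(d); im=d["color"]
    sub=P[r0:r1,c0:c1]; hsv=cv2.cvtColor(im,cv2.COLOR_BGR2HSV)[r0:r1,c0:c1]
    z=sub[...,2]
    b=(z>0.14)&(hsv[...,2]>110)
    n_,l,st,ce=cv2.connectedComponentsWithStats(b.astype(np.uint8))
    for i in range(1,n_):
        if st[i,4]>15:
            p=sub[l==i]; print(n,"bright",st[i],p.mean(0),p.min(0),p.max(0))
            q=p-np.median(p,0); 
    g=(z>0.12)&(hsv[...,2]<60); p=sub[g]
    print(n,"dark",p.shape,p.mean(0),p.min(0),p.max(0), np.linalg.svd(p-p.mean(0),full_matrices=False)[2][0])
    # base plate
    base=(z>0.004)&(z<0.016)&(hsv[...,2]>100)&(hsv[...,0]>40)
    pts=sub[base]; print("base",pts.shape,pts.mean(0), cv2.minAreaRect((pts[:,:2]*1000).astype(np.float32)))
    br=(z>0.022)&(z<0.034)&(hsv[...,0]<20)&(hsv[...,1]>70)
    pts=sub[br]; print("bar",pts.shape,pts.mean(0), cv2.minAreaRect((pts[:,:2]*1000).astype(np.float32)))
E
```

```text
top bright [  9  47  18  33 271] [0.5092 0.1771 0.2062] [0.4751 0.1611 0.1433] [0.5537 0.2026 0.2316]
top dark (415, 3) [0.4776 0.1643 0.2201] [ 0.4233 -0.0283  0.1642] [0.5389 0.1912 0.9914] [-0.4523 -0.1961  0.87  ]
base (1029, 3) [0.5416 0.1709 0.0121] ((569.3938598632812, 184.17530822753906), (208.5926971435547, 78.46520233154297), 13.060112953186035)
bar (60, 3) [0.5796 0.189  0.028 ] ((577.6039428710938, 187.0628662109375), (21.838687896728516, 109.42655944824219), 11.649860382080078)
scene bright [ 16   7  29  16 163] [0.5081 0.1705 0.2058] [0.4776 0.1597 0.1476] [0.555  0.1949 0.2317]
scene dark (87, 3) [0.4959 0.1591 0.1983] [0.4502 0.147  0.1677] [0.5349 0.1733 0.2358] [-0.7515 -0.1885  0.6323]
base (1055, 3) [0.5403 0.1809 0.0114] ((565.22900390625, 274.2618408203125), (239.67112731933594, 260.1778564453125), 12.195625305175781)
bar (43, 3) [0.5563 0.2253 0.0275] ((559.6556396484375, 222.3588409423828), (32.064048767089844, 26.99298858642578), 24.479171752929688)
```

```bash
python3 - <<'E'
from h import *
for th in (12.,13.):
  t=np.radians(th);c,s=np.cos(np.radians(40)),np.sin(np.radians(40))
  u=np.array([c*np.cos(t),c*np.sin(t),-s]);v=np.array([-np.sin(t),np.cos(t),0]);n=np.array([s*np.cos(t),s*np.sin(t),c])
  for nm,(r0,r1,c0,c1) in (("top",(150,250,145,205)),("scene",(140,220,135,225))):
    d=np.load(nm+"0.npz"); P=cloud(d)[r0:r1,c0:c1]; V=cv2.cvtColor(d["color"],cv2.COLOR_BGR2GRAY)[r0:r1,c0:c1]
    m=(V>110)&(P[...,2]>0.18)&(P[...,2]<0.26); p=P[m]
    w=p@n; med=np.percentile(w,75); k=abs(w-np.median(w))<.004
    q=p[k]; print(th,nm,len(q),"n",np.median(w),"u",np.percentile(q@u,[2,50,98]),"v",np.percentile(q@v,[2,50,98]))
    cu=(np.percentile(q@u,1)+np.percentile(q@u,99))/2; cv_=(np.percentile(q@v,1)+np.percentile(q@v,99))/2
    B=cu*u+cv_*v+np.median(q@n)*n; H=B+.19*u-.026*n
    print("  B",B,"H",H,"projtop",proj(np.load("top0.npz"),B),proj(np.load("top0.npz"),H),"sc",proj(np.load("scene0.npz"),B))
    # grip direction horizontally
    g=(V<60)&(P[...,2]>0.12)&(P[...,2]<0.28)
    vx,vy,_,_=cv2.fitLine((P[g][:,:2]).astype(np.float32),cv2.DIST_HUBER,0,.01,.01).ravel(); print("  grip line",np.degrees(np.arctan2(vy,vx)))
    vx,vy,vz=cv2.fitLine(q.astype(np.float32),cv2.DIST_HUBER,0,.01,.01).ravel()[:3]; print("  btn line",vx,vy,vz)
E
```

```text
12.0 top 177 n 0.5059707601804424 u [0.2426 0.2625 0.2891] v [0.0571 0.067  0.0779]
  B [0.5042 0.1763 0.2164] H [0.6302 0.203  0.0744] projtop [158.9816 215.3062] [165.8541 171.5202] sc [160.0113 148.3539]
  grip line 9.665151
  btn line 0.7736786 0.15792906 -0.6135795
12.0 scene 73 n 0.5029886831229715 u [0.2428 0.2542 0.2888] v [0.0554 0.0584 0.0741]
  B [0.5027 0.1731 0.2151] H [0.6287 0.1999 0.0731] projtop [160.5535 216.1083] [167.1484 172.2218] sc [160.491  149.7405]
  grip line 14.227814
  btn line 0.800423 0.009145928 -0.5993657
13.0 top 177 n 0.5066879625547632 u [0.2435 0.2634 0.2899] v [0.0481 0.0579 0.0687]
  B [0.5042 0.1764 0.2164] H [0.6297 0.2054 0.0743] projtop [158.9269 215.3141] [164.9404 171.7062] sc [159.9749 148.3497]
  grip line 9.665151
  btn line 0.7736786 0.15792906 -0.6135795
13.0 scene 73 n 0.5036763657339547 u [0.2436 0.2548 0.2895] v [0.0463 0.0496 0.0651]
  B [0.5026 0.1733 0.2152] H [0.6282 0.2023 0.0731] projtop [160.4919 216.1361] [166.2299 172.4196] sc [160.4329 149.7221]
  grip line 14.227814
  btn line 0.8092346 0.01288726 -0.58734417
```

```bash
python3 - <<'E'
from h import *
a=np.array([.132,.534]);b=np.array([.48,.17]);L=np.linalg.norm(b-a);e=(b-a)/L;nn=np.array([-e[1],e[0]])
for n in("top","scene"):
    P=cloud(np.load(n+"0.npz")).reshape(-1,3); s=(P[:,:2]-a)@e; w=(P[:,:2]-a)@nn
    for s0 in np.arange(-.1,.6,.05):
        k=(s>=s0)&(s<s0+.05)&(abs(w)<.11)
        if k.any(): print(n,round(s0,2),np.sort(P[k][:,2])[-5:])
E
```

```text
top 0.0 [0.0019 0.0023 0.0026 0.0028 0.0029]
top 0.05 [0.0036 0.0038 0.0041 0.0044 0.0054]
top 0.1 [0.2137 0.2166 0.2225 0.225  0.2332]
top 0.15 [0.3274 0.3275 0.3276 0.3278 0.328 ]
top 0.2 [0.3275 0.3276 0.3277 0.3278 0.3283]
top 0.25 [0.3264 0.3265 0.3272 0.3272 0.3274]
top 0.3 [0.0045 0.0045 0.0048 0.0051 0.0054]
top 0.35 [0.0524 0.0629 0.0646 0.0654 0.0677]
top 0.4 [0.0045 0.0045 0.0051 0.0055 0.0062]
top 0.45 [0.2446 0.245  0.2463 0.2471 0.2476]
top 0.5 [0.2349 0.2352 0.2374 0.2377 0.2385]
top 0.55 [0.1445 0.1445 0.1446 0.1459 0.1469]
scene 0.0 [0.0019 0.0022 0.0029 0.0033 0.0038]
scene 0.05 [0.0032 0.0034 0.0037 0.004  0.0046]
scene 0.1 [0.1394 0.1395 0.14   0.1402 0.1408]
scene 0.15 [0.284  0.2846 0.2849 0.2854 0.2869]
scene 0.2 [0.3264 0.3265 0.3269 0.3276 0.3276]
scene 0.25 [0.3257 0.3259 0.3261 0.3262 0.3265]
scene 0.3 [0.004  0.0042 0.0043 0.0044 0.0045]
scene 0.35 [0.0625 0.0628 0.0641 0.0648 0.0653]
scene 0.4 [0.0039 0.004  0.0041 0.0043 0.0048]
scene 0.45 [0.2434 0.2436 0.2438 0.2438 0.2445]
scene 0.5 [0.2373 0.2385 0.2388 0.2391 0.2392]
scene 0.55 [0.1449 0.1458 0.1461 0.148  0.1499]
```

```bash
python3 - <<'E'
from h import *
P=np.vstack([cloud(np.load(n+"0.npz")).reshape(-1,3) for n in("top","scene")])
k=(P[:,2]>.12)&(P[:,2]<.6)&(P[:,0]>.05)&(P[:,0]<.45)&(P[:,1]>-.1)&(P[:,1]<.6)
p=P[k]; print(p.min(0),p.max(0)); h,_,_=np.histogram2d(p[:,0],p[:,1],bins=[np.arange(.05,.5,.05),np.arange(-.1,.65,.05)]);print(h.astype(int))
print(np.percentile(p[:,2],[50,90,99]))
# plan from start
from rig import env
o=env.observe();R=o["tool_rot"]
for name,T in (("hover",[.49,.172,.43]),):
    print(name,R.T@(np.array(T)-o["position"])*1000)
E
```

```text
[ 0.05   -0.0713  0.12  ] [0.45   0.4582 0.3283]
[[ 438 1176  351    0    0    0    0    0    0    0    0    0    0    0]
 [   0  106   41    0    0    0    0    0    1   23    0    0    0    0]
 [   0    0    0    0    0    0    0    0 1556   22    0    0    0    0]
 [   0    0    0    0    0    0    0    0  179 1930   34    0    0    0]
 [   0    0    0    0    0    0    0    0    0  565    0    0    0    0]
 [   0    0    0    0    0    0    0    0    0 2844   13    0    0    0]
 [   0    0    0    0    0    0    0    0    0  383 1284   16    0    0]
 [   0    0    0    0   16  186    0    0    0    0    0    0    0    0]]
[0.2048 0.3091 0.3258]
hover [-434.5585 -265.6857 -198.9582]
```

```bash
python3 -m inch '0 0 0 -60 0; 0 0 0 -120 0; 0 0 0 -180 0; 0 0 0 -210 0; 0 -40 -25 -210 0; 0 -90 -55 -210 -5' 20
```

```text
time_s: 0.9
position: [0.2063, 0.4585, 0.4409]
tool_rot: [[-0.989, 0.15, -0.0], [0.15, 0.989, -0.0], [0.0, -0.0, -1.0]]
ft_force: [0.6, -0.8, 0.5]
grip_width: 0.0001
```

```bash
cat > st.py <<'E'
from h import *
from rig import env
import sys
o=env.observe();R=o["tool_rot"];print("t",o["time_s"],"p",o["position"],"F",o["ft_force"],"w",o["grip_width"]);print(R)
y=R[:,1];print("turn for pin",-(102.5-np.degrees(np.arctan2(y[1],y[0]))))
if len(sys.argv)>3:
    print("shift mm",R.T@(np.array([float(a) for a in sys.argv[1:4]])-o["position"])*1000)
E
python3 st.py .49 .172 .43
```

```text
t 0.9 p [0.2063 0.4585 0.4409] F [ 0.6434 -0.7516  0.5315] w 9.004246759189432e-05
[[-0.9887  0.1499 -0.0002]
 [ 0.1499  0.9887 -0.0004]
 [ 0.0002 -0.0004 -1.    ]]
turn for pin -21.122891950583522
shift mm [-323.4629 -240.6833   10.9782]
```

```bash
python3 -m inch '0 -45 -35 0 -3; 0 -90 -68 0 -6; 0 -135 -101 0 -10; 0 -180 -134 0 -13; 0 -225 -168 0 -16; 0 -270 -201 5 -20; 0 -310 -230 10 -21; 0 -323 -240 30 -21; 0 -323 -240 60 -21; 0 -323 -240 60 -21'; python3 st.py .50 .175 .27
python3 - <<'E'
from h import *
from rig import env
for n in("scene","top","wrist"):
    d=env.get_image(n); np.savez(n+"1.npz",**d); cv2.imwrite(f"pics/{n}1.png",d["color"])
E
```

```text
time_s: 2.15
position: [0.4877, 0.1719, 0.3796]
tool_rot: [[-0.978, -0.21, -0.005], [-0.21, 0.978, -0.001], [0.005, 0.0, -1.0]]
ft_force: [-1.2, 0.8, 0.5]
grip_width: 0.0001
t 2.15 p [0.4877 0.1719 0.3796] F [-1.1595  0.8452  0.4578] w 0.00012552074406400665
[[-0.9777 -0.21   -0.0047]
 [-0.21    0.9777 -0.0005]
 [ 0.0047  0.0005 -1.    ]]
turn for pin -0.3804865862755946
shift mm [-13.2421   0.3768 109.5343]
```

View pics/wrist1.png

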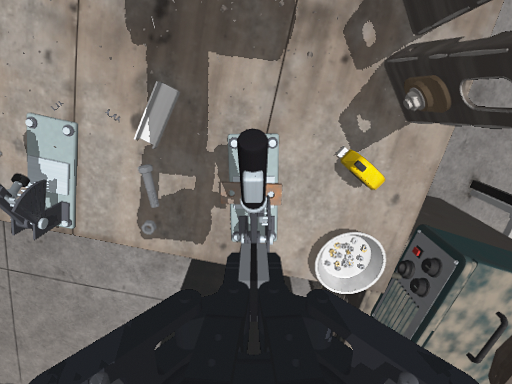

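View pics/scene1.png

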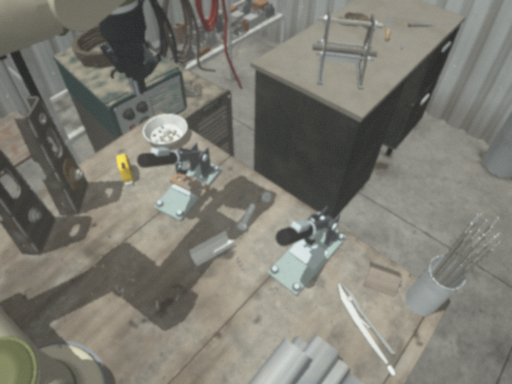

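The wrist view shows the button at about (253,187) on the grip, with the closed fingers below it and in line. I'll measure the button and grip axis again from here.

```bash
python3 - <<'E'
from h import *
d=np.load("wrist1.npz");P=cloud(d);V=cv2.cvtColor(d["color"],cv2.COLOR_BGR2GRAY)
r=(slice(120,225),slice(225,285));p=P[r];v=V[r]
m=((v>110)&(p[...,2]>.17)&(p[...,2]<.26)).astype(np.uint8)
n_,l,st,ce=cv2.connectedComponentsWithStats(m)
i=1+np.argmax(st[1:,4]);q=p[l==i];print(st[i])
for th in (12.,12.5,13.):
  t=np.radians(th);c,s=np.cos(np.radians(40)),np.sin(np.radians(40))
  u=np.array([c*np.cos(t),c*np.sin(t),-s]);w=np.array([-np.sin(t),np.cos(t),0]);n=np.array([s*np.cos(t),s*np.sin(t),c])
  a=q@n; k=abs(a-np.percentile(a,60))<.003; z=q[k]
  cu=[np.percentile(z@u,x) for x in(1,99)];cw=[np.percentile(z@w,x) for x in(1,99)]
  B=np.mean(cu)*u+np.mean(cw)*w+np.median(z@n)*n
  print(th,k.sum(),cu,cw,"B",B,"H",B+.19*u-.026*n)
g=p[(v<60)&(p[...,2]>.17)&(p[...,2]<.27)]
x=cv2.fitLine(g[:,:2].astype(np.float32),cv2.DIST_HUBER,0,.01,.01).ravel();print("grip",np.degrees(np.arctan2(x[1],x[0])),x)
# base
b=(P[...,2]>.004)&(P[...,2]<.016);b[:, :215]=0;b[:,295:]=0;b[260:]=0
print(cv2.minAreaRect((P[b][:,:2]*1000).astype(np.float32)))
E
```

```text
[ 18  51  20  32 596]
12.0 456 [np.float64(0.2441570173375582), np.float64(0.28933377125859444)] [np.float64(0.05504958746627123), np.float64(0.07548830740814004)] B [0.5048 0.174  0.2166] H [0.6309 0.2008 0.0746]
12.5 457 [np.float64(0.24456312507953737), np.float64(0.2897476064611927)] [np.float64(0.05038568645405194), np.float64(0.07080841357705732)] B [0.5048 0.174  0.2167] H [0.6306 0.2019 0.0746]
13.0 456 [np.float64(0.24494164283766187), np.float64(0.29013068741040443)] [np.float64(0.04573385012029867), np.float64(0.06612432735816903)] B [0.5049 0.174  0.2167] H [0.6304 0.2029 0.0746]
grip 12.326424 [0.9769 0.2135 0.4675 0.1651]
((470.1721496582031, 164.95770263671875), (411.594482421875, 98.41446685791016), 12.618985176086426)
```

```bash
python3 st.py .508 .1752 .240
```

```text
t 2.3 p [0.4882 0.1724 0.3827] F [-0.1245  0.2524 -0.39  ] w -0.00027177629435254304
[[-0.9775 -0.2108  0.0021]
 [-0.2108  0.9775  0.0002]
 [-0.0021 -0.0002 -1.    ]]
turn for pin -0.3313466557419531
shift mm [-19.6186  -1.415  142.7578]
```

```bash
python3 -m inch '0 -10 -1 45 0; 0 -20 -1 90 0; 0 -20 -1 125 0; 0 -20 -1 142 0; 0 -20 -1 142 0; 0 -20 -1 142 0'; python3 st.py .508 .1752 .240
cat > wp.py <<'E'
from h import *
from rig import env
o=env.observe();p=o["position"];R=o["tool_rot"];t=np.radians(12.3)
H=np.array([.631,.202,.075]);f=np.array([np.cos(t),np.sin(t),0])
for a,h in [(40,28),(40,24),(40,20),(40,17)]+[(x,17) for x in range(36,-5,-4)]:
    c,s=np.cos(np.radians(a)),np.sin(np.radians(a))
    X=-.2*c+h/1000*s+.011;Z=.2*s+h/1000*c
    T=H+X*f+[0,0,Z]; print(a,h,T,np.round(R.T@(T-p)*1000,1))
E
python3 wp.py
python3 - <<'E'
from h import *
from rig import env
for n in("scene","top","wrist"):
    d=env.get_image(n); np.savez(n+"2.npz",**d)
    if n=="wrist":cv2.imwrite("pics/w2.png",d["color"])
    if n=="scene":cv2.imwrite("pics/s2.png",cv2.resize(d["color"][60:230,80:280],None,fx=3,fy=3))
E
```

```text
time_s: 3.05
position: [0.5085, 0.1756, 0.2409]
tool_rot: [[-0.978, -0.211, 0.003], [-0.211, 0.978, 0.0], [-0.003, -0.0, -1.0]]
ft_force: [0.4, 0.0, 0.5]
grip_width: -0.0003
t 3.05 p [0.5085 0.1756 0.2409] F [0.3932 0.0339 0.4508] w -0.00031026444464112333
[[-0.9775 -0.2107  0.0028]
 [-0.2107  0.9775  0.0003]
 [-0.0028 -0.0003 -1.    ]]
turn for pin -0.33563395547108144
shift mm [ 0.5847 -0.3201  0.9252]
40 28 [0.5096 0.1755 0.225 ] [-1.  -0.3 15.9]
40 24 [0.5071 0.175  0.2219] [ 1.5 -0.3 19. ]
40 20 [0.5046 0.1744 0.2189] [ 4.1 -0.3 22. ]
40 17 [0.5027 0.174  0.2166] [ 6.  -0.3 24.3]
36 17 [0.4934 0.172  0.2063] [15.6 -0.4 34.6]
32 17 [0.4848 0.1701 0.1954] [24.4 -0.4 45.5]
28 17 [0.477  0.1684 0.1839] [32.5 -0.4 56.9]
24 17 [0.47   0.1669 0.1719] [39.7 -0.4 68.9]
20 17 [0.4638 0.1655 0.1594] [46.  -0.4 81.4]
16 17 [0.4585 0.1644 0.1465] [51.5 -0.4 94.3]
12 17 [0.4541 0.1634 0.1332] [ 56.1  -0.4 107.6]
8 17 [0.4506 0.1627 0.1197] [ 59.7  -0.4 121.1]
4 17 [0.448  0.1621 0.1059] [ 62.4  -0.4 134.8]
0 17 [0.4463 0.1617 0.092 ] [ 64.1  -0.4 148.7]
-4 17 [0.4457 0.1616 0.078 ] [ 64.8  -0.4 162.7]
```

View pics/s2.png

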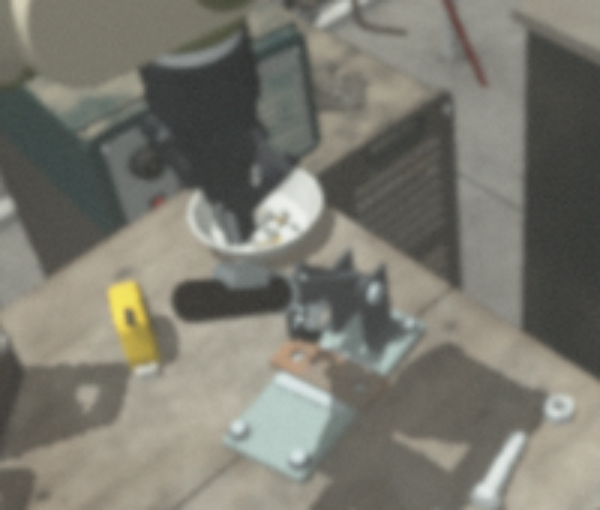

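View pics/w2.png

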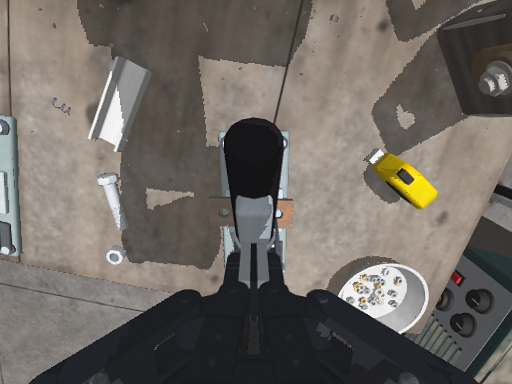

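The fingertips sit just above the button and are centred on it across the lever (wrist view: button at about (254,215), finger gap at column 254). I'll press in gradually and watch the force.

```bash
python3 -m inch '0 -1 0 8 0; 0 -1 0 14 0; 0 0 0 17 0; 0 2 0 19 0; 0 2 0 19 0'; python3 wp.py | sed -n 1,6p
```

```text
time_s: 3.82
position: [0.5062, 0.175, 0.2205]
tool_rot: [[-0.978, -0.21, 0.001], [-0.21, 0.978, 0.0], [-0.001, -0.0, -1.0]]
ft_force: [1.6, 1.0, 1.0]
grip_width: -0.0003
40 28 [0.5096 0.1755 0.225 ] [-3.5 -0.2 -4.5]
40 24 [0.5071 0.175  0.2219] [-0.9 -0.2 -1.4]
40 20 [0.5046 0.1744 0.2189] [ 1.6 -0.2  1.6]
40 17 [0.5027 0.174  0.2166] [ 3.6 -0.2  3.9]
36 17 [0.4934 0.172  0.2063] [13.1 -0.3 14.2]
32 17 [0.4848 0.1701 0.1954] [21.9 -0.3 25.1]
```

```bash
python3 -m inch '0 1 0 1 0; 0 2 0 2 0; 0 3 0 3 0; 0 3 0 3 0'; python3 -m inch '0 1 0 1 0; 0 2 0 3 0; 0 3 0 4 0; 0 3 0 4 0';python3 wp.py | sed -n 3,8p
```

```text
time_s: 4.32
position: [0.5031, 0.1743, 0.2174]
tool_rot: [[-0.978, -0.21, 0.001], [-0.21, 0.978, 0.0], [-0.001, -0.0, -1.0]]
ft_force: [2.9, 0.2, 0.6]
grip_width: 0.0002
time_s: 4.82
position: [0.4998, 0.1736, 0.2134]
tool_rot: [[-0.978, -0.21, -0.0], [-0.21, 0.978, -0.0], [0.0, -0.0, -1.0]]
ft_force: [1.1, -0.4, 4.7]
grip_width: -0.0
40 20 [0.5046 0.1744 0.2189] [-4.9 -0.2 -5.4]
40 17 [0.5027 0.174  0.2166] [-2.9 -0.2 -3.1]
36 17 [0.4934 0.172  0.2063] [ 6.6 -0.3  7.1]
32 17 [0.4848 0.1701 0.1954] [15.4 -0.3 18.1]
28 17 [0.477  0.1684 0.1839] [23.4 -0.3 29.6]
24 17 [0.47   0.1669 0.1719] [30.6 -0.3 41.6]
```

```bash
python3 -m inch '0 1 0 1 0; 0 2 0 3 0; 0 4 0 5 0; 0 7 0 8 0'; python3 - <<'E'
from h import *
from rig import env
d=env.get_image("scene"); np.savez("scene3.npz",**d)
cv2.imwrite("pics/s3.png",cv2.resize(d["color"][60:230,80:280],None,fx=3,fy=3))
d=env.get_image("wrist"); cv2.imwrite("pics/w3.png",d["color"])
E
python3 wp.py | sed -n 4,10p
```

```text
time_s: 5.32
position: [0.4933, 0.1722, 0.2055]
tool_rot: [[-0.978, -0.21, 0.001], [-0.21, 0.978, 0.0], [-0.001, -0.0, -1.0]]
ft_force: [3.2, -0.8, 4.4]
grip_width: -0.0
40 17 [0.5027 0.174  0.2166] [ -9.9  -0.2 -11.4]
36 17 [0.4934 0.172  0.2063] [-0.4 -0.2 -1.2]
32 17 [0.4848 0.1701 0.1954] [ 8.4 -0.3  9.8]
28 17 [0.477  0.1684 0.1839] [16.4 -0.3 21.3]
24 17 [0.47   0.1669 0.1719] [23.6 -0.3 33.3]
20 17 [0.4638 0.1655 0.1594] [29.9 -0.3 45.8]
16 17 [0.4585 0.1644 0.1465] [35.3 -0.3 58.7]
```

View pics/s3.png

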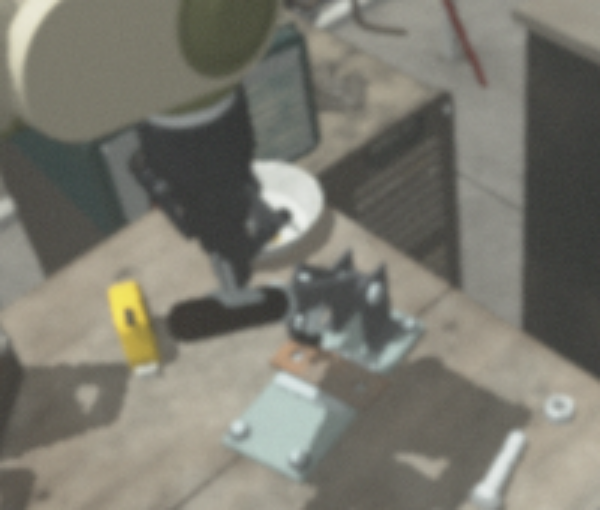

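View pics/w3.png

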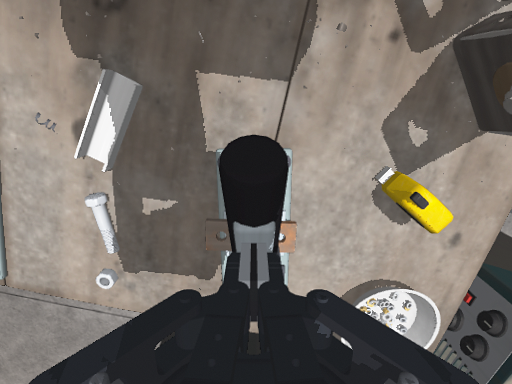

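The button is in and the lever has started down: its grip end has dropped in the scene view. I'll keep following the arc.

```bash
python3 -m inch '0 4 0 5 0; 0 8 0 10 0; 0 12 0 16 0; 0 16 0 22 0; 0 20 0 28 0; 0 24 0 34 0; 0 27 0 40 0; 0 30 0 46 0'; python3 wp.py | sed -n 8,15p
```

```text
time_s: 6.42
position: [0.4638, 0.1658, 0.159]
tool_rot: [[-0.978, -0.21, -0.0], [-0.21, 0.978, -0.0], [0.0, -0.0, -1.0]]
ft_force: [2.6, -0.9, 4.2]
grip_width: 0.0002
24 17 [0.47   0.1669 0.1719] [ -6.3  -0.2 -12.9]
20 17 [0.4638 0.1655 0.1594] [ 0.  -0.2 -0.4]
16 17 [0.4585 0.1644 0.1465] [ 5.5 -0.2 12.5]
12 17 [0.4541 0.1634 0.1332] [10.  -0.2 25.8]
8 17 [0.4506 0.1627 0.1197] [13.6 -0.2 39.3]
4 17 [0.448  0.1621 0.1059] [16.2 -0.3 53.1]
0 17 [0.4463 0.1617 0.092 ] [17.9 -0.3 67. ]
-4 17 [0.4457 0.1616 0.078 ] [18.6 -0.2 81. ]
```

```bash
python3 -m inch '0 3 0 7 0; 0 6 0 13 0; 0 8 0 19 0; 0 10 0 26 0; 0 12 0 33 0; 0 14 0 40 0; 0 15 0 47 0'; python3 - <<'E'
from h import *
from rig import env
d=env.get_image("scene")
cv2.imwrite("pics/s4.png",cv2.resize(d["color"][60:230,80:280],None,fx=3,fy=3))
E
python3 wp.py | sed -n 11,15p
```

```text
time_s: 7.3
position: [0.4488, 0.1627, 0.1118]
tool_rot: [[-0.978, -0.21, -0.001], [-0.21, 0.978, -0.0], [0.001, 0.0, -1.0]]
ft_force: [0.6, -3.5, 4.5]
grip_width: -0.0001
12 17 [0.4541 0.1634 0.1332] [ -5.7  -0.5 -22.2]
8 17 [0.4506 0.1627 0.1197] [-2.1 -0.6 -8.7]
4 17 [0.448  0.1621 0.1059] [ 0.5 -0.6  5.1]
0 17 [0.4463 0.1617 0.092 ] [ 2.2 -0.6 19. ]
-4 17 [0.4457 0.1616 0.078 ] [ 2.8 -0.6 33. ]
```

View pics/s4.png

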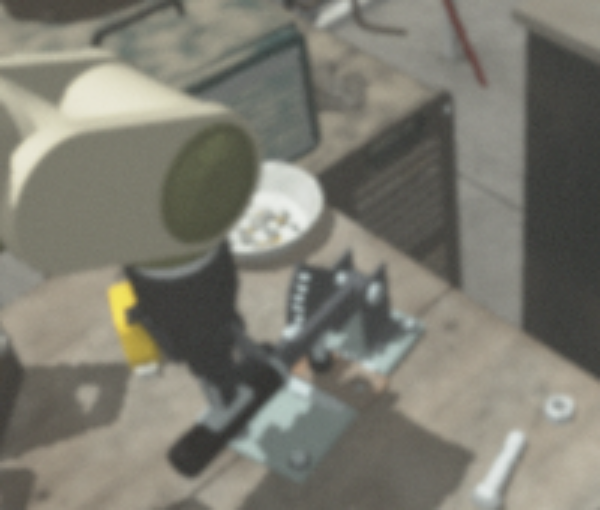

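```bash
python3 -m inch '0 1 0 4 0; 0 1 0 8 0; 0 2 0 12 0; 0 2 0 15 0'; python3 -m inch '0 0 0 2 0; 0 0 0 4 0; 0 0 0 5 0'
```

```text
time_s: 7.85
position: [0.4466, 0.1623, 0.097]
tool_rot: [[-0.978, -0.21, -0.002], [-0.21, 0.978, -0.0], [0.002, 0.0, -1.0]]
ft_force: [-2.6, -1.9, 5.6]
grip_width: -0.0002
time_s: 8.22
position: [0.4468, 0.1625, 0.0926]
tool_rot: [[-0.978, -0.21, -0.001], [-0.21, 0.978, 0.0], [0.001, 0.0, -1.0]]
ft_force: [-6.9, -2.7, 17.3]
grip_width: 0.0
```

```bash
python3 -m inch '0 0 0 1 0; 0 0 0 1 0; 0 0 0 1 0'; python3 - <<'E'
from h import *
from rig import env
for n in ("scene","wrist"):
    d=env.get_image(n); np.savez(n+"5.npz",**d)
    im=d["color"][60:230,80:280] if n=="scene" else d["color"]
    cv2.imwrite(f"pics/{n}5.png",cv2.resize(im,None,fx=3 if n=="scene" else 1.5,fy=3 if n=="scene" else 1.5))
E
python3 st.py
```

```text
time_s: 8.6
position: [0.4467, 0.1625, 0.0925]
tool_rot: [[-0.978, -0.211, -0.0], [-0.211, 0.978, 0.0], [0.0, 0.0, -1.0]]
ft_force: [-8.5, -2.2, 20.4]
grip_width: 0.0002
t 8.7 p [0.4467 0.1625 0.0925] F [-8.8914 -2.41   21.537 ] w 7.753828400366609e-05
[[-0.9776 -0.2106 -0.0001]
 [-0.2106  0.9776  0.0001]
 [ 0.0001  0.0001 -1.    ]]
turn for pin -0.3402360382781353
```

View pics/scene5.png

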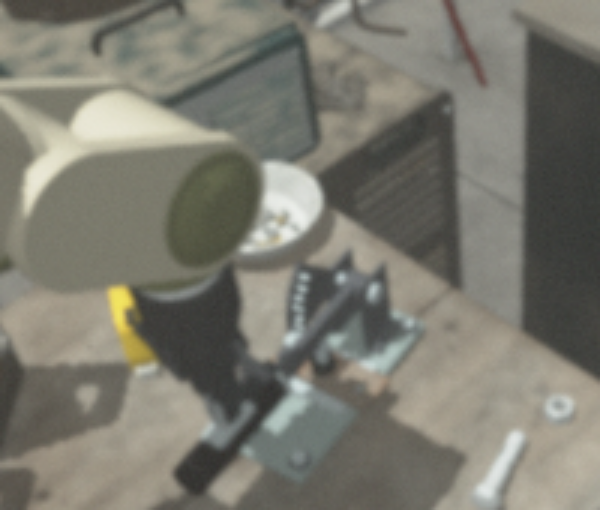

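It has reached the stop: the TCP stalls at z = 92.5 mm (93 mm expected) while the force rises to about 21 N. I'll lift straight off and check.

```bash
python3 -m inch '0 0 0 -2 0; 0 0 0 -6 0; 0 0 0 -20 0; 0 0 0 -50 0; 0 0 0 -100 0; 0 0 0 -160 0; 0 0 0 -200 0; 0 0 0 -250 0; 0 0 0 -250 0'; python3 - <<'E'
from h import *
from rig import env
for n in ("scene","top","wrist"):
    d=env.get_image(n); np.savez(n+"6.npz",**d)
    cv2.imwrite(f"pics/{n}6.png",d["color"])
s=np.load("scene6.npz")["color"];cv2.imwrite("pics/s6.png",cv2.resize(s[130:230,100:250],None,fx=5,fy=5,interpolation=3))
P=cloud(np.load("wrist6.npz"));V=cv2.cvtColor(np.load("wrist6.npz")["color"],cv2.COLOR_BGR2GRAY)
t=np.radians(12.3);f=np.array([np.cos(t),np.sin(t)]);l=np.array([-f[1],f[0]]);H=np.array([.631,.202])
for nm in("wrist","scene","top"):
    P=cloud(np.load(nm+"6.npz")).reshape(-1,3);a=(P[:,:2]-H)@f;b=(P[:,:2]-H)@l
    for x in(-.24,-.22,-.205,-.19,-.175,-.15,-.14):
        k=(abs(a-x)<.004)&(abs(b)<.008)&(P[:,2]<.3);
        if k.any(): print(nm,x,k.sum(),np.percentile(P[k][:,2],[50,90]))
    # bar before/after
for nm in("top0","top6","scene0","scene6","wrist1","wrist6"):
    d=np.load(nm+".npz");P=cloud(d);h=cv2.cvtColor(d["color"],cv2.COLOR_BGR2HSV)
    m=(P[...,2]>.022)&(P[...,2]<.034)&(h[...,0]<20)&(h[...,1]>60)&(abs(P[...,0]-.58)<.08)&(abs(P[...,1]-.19)<.08)
    p=P[m][:,:2]; a=(p-H)@f;b=(p-H)@l; print(nm,m.sum(),cv2.minAreaRect((p*1000).astype(np.float32)),np.percentile(a,[1,99]),np.percentile(b,[1,99]))
E
```

```text
time_s: 9.82
position: [0.4484, 0.1627, 0.3445]
tool_rot: [[-0.978, -0.211, 0.008], [-0.211, 0.978, 0.001], [-0.008, -0.0, -1.0]]
ft_force: [-0.8, 0.4, 0.1]
grip_width: -0.0001
wrist -0.24 78 [0.0891 0.0904]
wrist -0.22 72 [0.0893 0.0904]
wrist -0.205 74 [0.1002 0.101 ]
wrist -0.19 72 [0.1003 0.1012]
wrist -0.175 70 [0.1004 0.1011]
wrist -0.15 55 [0.0894 0.0905]
wrist -0.14 59 [0.0892 0.0903]
scene -0.24 38 [0.0867 0.0915]
scene -0.22 30 [0.0868 0.0914]
scene -0.205 31 [0.0995 0.1026]
scene -0.19 34 [0.0986 0.1016]
scene -0.175 34 [0.0979 0.1017]
scene -0.15 29 [0.0877 0.0898]
scene -0.14 30 [0.0862 0.091 ]
top -0.24 31 [0.089 0.092]
top -0.22 31 [0.0883 0.0908]
top -0.205 30 [0.1003 0.1022]
top -0.19 32 [0.1006 0.1031]
top -0.175 34 [0.0997 0.1024]
top -0.15 26 [0.0887 0.0915]
top -0.14 28 [0.0889 0.0911]
top0 121 ((569.1919555664062, 185.44891357421875), (38.968894958496094, 110.93585968017578), 11.634324073791504) [-0.0814 -0.0444] [-0.0579  0.0517]
top6 181 ((568.8687744140625, 185.6553955078125), (39.616554260253906, 111.41397857666016), 11.725319862365723) [-0.0842 -0.0447] [-0.0583  0.0523]
scene0 84 ((560.28662109375, 222.1722869873047), (33.12675476074219, 34.15696334838867), 16.885555267333984) [-0.0812 -0.0476] [0.0176 0.0512]Traceback (most recent call last):
  File "<stdin>", line 18, in <module>
    return _quantile_unchecked(
        a, q, axis, out, overwrite_input, method, keepdims, weights)
    return _ureduce(a,
                    func=_quantile_ureduce_func,
    ...<5 lines>...
                    overwrite_input=overwrite_input,
                    method=method)
    r = func(a, **kwargs)
    result = _quantile(arr,
                       quantiles=q,
    ...<2 lines>...
                       out=out,
                       weights=wgt)
    slices_having_nans = np.isnan(arr[-1, ...])
                                  ~~~^^^^^^^^^
IndexError: index -1 is out of bounds for axis 0 with size 0
```

View pics/wrist6.png

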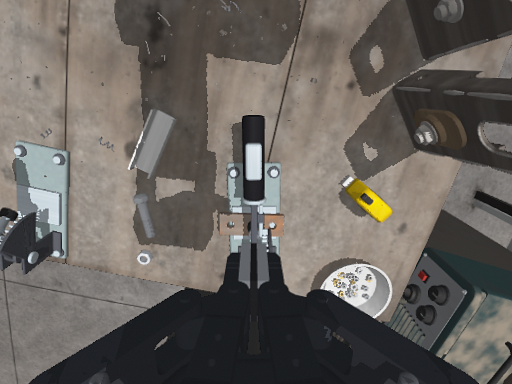

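View pics/s6.png

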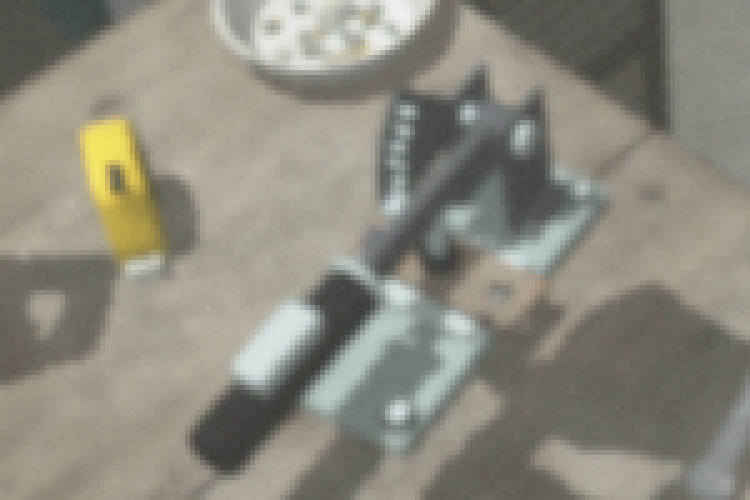

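The lever is level: the grip top is at 89 mm along its whole length, with the button back out at 100 mm. The bar has not moved and the arm is clear, so I'm handing in.

```bash
python3 -c "
from rig import env
print(env.close_job())"
```

```text
the job is handed in; nothing more can be done
None
```

The bar is clamped: I pressed the left lever's button with the closed fingertips, kept it in along the arc to the stop, then lifted straight off. I handed the job in at about 10 s.

- **At the stop:** the fingertips stalled at z = 92.5 mm against 93 mm expected, and the wrist force peaked at about 23 N.
- **Lever:** after letting go it is level. The grip top reads about 89 mm at both ends in the wrist and top views; the scene view reads 1–3 mm lower. The button is back out, at about 100 mm against 101 mm expected.
- **Bar:** the top view before and after puts it within 0.4 mm and 0.1° of where it was. The same comparison in the scene and wrist views did not complete, because the colour mask came back empty and the script stopped, so this rests on one camera.
- **Empty clamp:** I never went near it, but I took no separate measurement of its lever at the end.
- **Arm:** it ended about 250 mm above the clamp, touching nothing, with wrist force under 1 N.

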